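Prop the sprung rack bar and pick out the filled ballast cases

ROBOT

A 7-joint arm with a two-finger parallel gripper is mounted at the origin on a cart in front of the work surface, level with it; the furniture and walls round the work are solid. World frame = base frame: x ahead of the robot, y to its left, z up, the work surface at z = 0. Lengths are in m, angles in rad, forces in N, time in s.
With the tool pointing down it reaches from about 0.35 to 0.9 m from the base axis. Payload 8.1 kg.
Tool frame: the origin (TCP) lies on the centre line of the jaws, within the pads' length; the fingertips stand 19 mm ahead of it and the grasp point (between the pads) is the TCP (arm.tip_reach is the distance from the TCP to the fingertips, in m); z points along the fingers, y is the line along which they close (so a half turn about z gives the same grasp; the last joint's range is limited). The gripper opens to 92 mm and grips with 3 to 60 N. Pads are 19 mm wide; open, the fingers measure 130 mm over their backs; the gripper's body (75 mm by 190 mm) begins 47 mm behind the grasp point.
Start: joints at [-1.222, 0.434, 0.025, 1.573, -0.012, 1.134, -0.075], TCP at [0.273, 0.562, 0.218] pointing down, gripper open.
Joint ranges: [-2.62, 2.62], [-0.44, 2.09], [-1.27, 1.32], [0.08, 2.57], [-1.32, 4.46], [0.12, 2], [-2.74, 2.74]. Speed limits (rad/s): [2.22, 2.22, 3.01, 3.01, 3.14, 3.14, 3.14].

INTERFACE

Orientations are given as a rotation vector (axis times angle).
In Python, from cell import arm gives the robot as it stands.
- The arm moves only by the tool arm_command, never from a script. Its argument "targets" is a list that holds one entry, the list of rows, each a list of 6 numbers: the shift along the tool's x, y, z in m, then the turn, a rotation vector about the tool's x, y, z in rad. A call has 1 to 10 rows; each row shifts and turns the commanded pose from where the row before left it, along the tool's axes as they then stand; what a row does not reach is not made up. A row lasts 1/8 s, in which the tool goes at most 62.5 mm and 10.7 degrees, less where a joint would pass 70% of its speed; a pose out of reach is approached as far as the arm can. A call with a gripper value outside its range is refused whole. "jaw" is the finger opening in m, from 0 to 0.0918, set as the call begins (left out, the last holds). The fingers move at their own pace and stop on an object; "newtons" is the grip in N (left out, the last holds). Time passes only in rows, so rows that do not move let the fingers close. It gives the time, the measured TCP pose, the force, the opening and the grip force at its end, in the units of the state.
- arm.observe(): the state, without advancing time (a new reading comes with each control period).
- arm.get_image(name): name is "scene" or "side" or "wrist"; returns a dict with "pixels" (384x512x3 uint8, red, green, blue), "z_map" (384x512 float32, m along the optical axis (not along the pixel's ray), 0 where there is no reading), "fx", "fy", "cx", "cy" (pixels), "xyz" and "rotation" of the camera in the world; the wrist camera has in their place "T_tool_cam" (4x4, takes a point from camera to tool coordinates, whose origin is the TCP and whose axes are the flange's). Camera axes: x right, y down, z forward; pixel columns grow to the right and rows downward; lengths in m; the calibration is good to about 2 mm. A picture is of the moment at which its call begins: read the wrist's pose just before it.
- arm.sign_off(): hands the job in; it is judged then, once.
The state is a dict: "clock": time; "joints": joint angles; "dq": joint speeds; "joint_efforts": joint torques, N m; "position": TCP position; "ee_rot": TCP orientation; "force": force on the tool from outside, world axes, zero at the start; "ft_torque": the same for the moment, N m; "width": opening from 0.0 (shut) to 1.0 (fully open); "gripper_force": force on a finger pad.
Only numpy, scipy, OpenCV 4.12 (cv2) and the standard library are available. Lean on these libraries where they do the work, as an engineer would, in place of code of your own. Each camera call takes 0.05 s, during which the arm holds its last target. There are 200 camera calls.

TASK

Push the sprung bar of the rack back and wedge it open with the small steel block, set flat and lengthwise between the wooden lip and the bar's tab at the left end, so that it stays open by itself. Then feel by lifting which of the three identical metal cases are filled with lead: set the filled ones down side by side on their base in the plywood tray without dropping them, and let the empty ones stand in the rack's nests. Leave the bar wedged open and the other things on the bench where they are.

Things in the scene. Friction and masses are not known exactly. Their poses are not given: they have to be found in the camera images.
- rack: light wooden rack fixed on the bench, 80 (x) x 264 (y) mm, floor 6 mm thick; origin on the bench top; its x points away from the robot across the row, its y along the row of three nests. The cases' tops are 42 mm above the bench. A steel bar (keeper) 5.5 mm thick lies 2.5 mm above the far 14 mm of all three cases, so none can be lifted out while it is shut; its top is 50 mm above the bench, the guides at the rack's ends reach 53 mm
- nest_1 (a point): centre of the floor (6 mm above the bench) of the nest nearest the right end; axes as the rack's. Each nest is bounded by lips 6 mm high that leave 2.5 mm (x) and 2.5 mm (y) round a case. Nests are 66 mm apart, 30 mm free between cases
- nest_2 (a point): the same, middle nest
- nest_3 (a point): the same, left nest
- wedge_seat (a point): where the steel block is to stand, 60 mm left (+y) of nest_3: centre of the block's footprint on a raised floor 12 mm above the bench, the block's 40 mm side along the rack's x; axes as the rack's. On its near side a fixed wooden lip, 50 mm wide (y), rises 10 mm above that floor and has its inner face 20 mm on the -x side of this point; the bar's tab bounds it on the far side and, with the bar shut, leaves only 16 mm between lip and tab, with the block between them 40 mm
- keeper_tab (a point): middle of the near face of the tab, an upright steel plate 40 mm wide (y), 8 mm thick, that hangs from the left end of the bar from 14 to 50 mm above the bench; this point is 32 mm above the bench and moves with the bar. Push here to the rack's +x
- keeper (a joint): travel of the bar, m: 0 shut over the cases, grows as it is pushed to the rack's +x, stop at 0.036; a spring pushes it shut with 2 N at 0 and 5 N at 0.03. The cases are free from 0.018; with the block wedged it stands at 0.024
- prop_block: small plain ground-steel block, 24 (x) x 40 (y) x 25 (z) mm, 0.19 kg, lying by itself on the white board right of the tray; origin at the centre of its underside. It is the wedge
- tray: shallow open plywood tray fixed on the white board (its top is 7 mm above the bench); outer 92 (x) x 132 (y) x 14 (z) mm, walls 4 mm, floor 4 mm thick; origin at the centre of its underside. Two cases stand in it with their 54 mm side along x, at y = +-30 mm
- case_1: one of three outwardly identical closed aluminium cases, 54 (x) x 36 (y) x 36 (z) mm, dark seam and plug on top; origin at the centre of its underside. At the start it stands in a nest with its 54 mm side along the rack's x. Filled ones hold lead and weigh 0.35 to 0.55 kg, empty ones 0.11 to 0.17 kg; the number tells nothing about which. There is at least one of each kind
- case_2: one of three outwardly identical closed aluminium cases, 54 (x) x 36 (y) x 36 (z) mm, dark seam and plug on top; origin at the centre of its underside. At the start it stands in a nest with its 54 mm side along the rack's x. Filled ones hold lead and weigh 0.35 to 0.55 kg, empty ones 0.11 to 0.17 kg; the number tells nothing about which. There is at least one of each kind
- case_3: one of three outwardly identical closed aluminium cases, 54 (x) x 36 (y) x 36 (z) mm, dark seam and plug on top; origin at the centre of its underside. At the start it stands in a nest with its 54 mm side along the rack's x. Filled ones hold lead and weigh 0.35 to 0.55 kg, empty ones 0.11 to 0.17 kg; the number tells nothing about which. There is at least one of each kind
- tape_roll: roll of brown tape, 89 mm across, 19 mm high, lying flat; origin under its centre; a bystander, leave it alone
- glue_bottle: upright glue bottle with a yellow band, 34 mm across, 92 mm tall; origin under its centre; a bystander, leave it alone
- screwdriver: screwdriver with a yellow handle, 172 mm long; origin under its centre; a bystander, leave it alone
Things that resemble listed ones, but are neither listed nor needed, are in the scene too. Leave any purple look-alike of the prop_block alone.

How it is judged:
On the way:
1. the bar is wedged open by the steel block, standing in its seat, with the robot touching nothing (value of joint keeper above 0.018 m and horizontal distance between prop_block and wedge_seat below 0.015 m and angle between prop_block's own z axis and vertical below 0.2 rad and contact force between each of the fingers, the arm and anything else below 0.2 N), for 0.2 s.
At the end, for the whole second after the job is handed in: Bar open 18 mm or more, block upright within 15 mm of the wedge seat. Filled cases upright on the tray floor, centre within 30 mm (x) and 55 mm (y) of its centre; empty ones upright in nests, within 8 mm. Weight judged by resting force: over 2.8 N in the tray, under 2.3 N in a nest. All at rest (value of joint keeper above 0.018 m and horizontal distance between prop_block and wedge_seat below 0.015 m and angle between prop_block's own z axis and vertical below 0.2 rad and ((x of case_1 in the frame of tray between -0.03 and 0.03 m and y of case_1 in the frame of tray between -0.055 and 0.055 m and angle between case_1's own z axis and vertical below 0.12 rad and contact force between case_1 and tray above 2.8 N) or ((horizontal distance between case_1 and nest_1 below 0.008 m or horizontal distance between case_1 and nest_2 below 0.008 m or horizontal distance between case_1 and nest_3 below 0.008 m) and angle between case_1's own z axis and vertical below 0.12 rad and contact force between case_1 and rack between 0.5 and 2.3 N)) and ((x of case_2 in the frame of tray between -0.03 and 0.03 m and y of case_2 in the frame of tray between -0.055 and 0.055 m and angle between case_2's own z axis and vertical below 0.12 rad and contact force between case_2 and tray above 2.8 N) or ((horizontal distance between case_2 and nest_1 below 0.008 m or horizontal distance between case_2 and nest_2 below 0.008 m or horizontal distance between case_2 and nest_3 below 0.008 m) and angle between case_2's own z axis and vertical below 0.12 rad and contact force between case_2 and rack between 0.5 and 2.3 N)) and ((x of case_3 in the frame of tray between -0.03 and 0.03 m and y of case_3 in the frame of tray between -0.055 and 0.055 m and angle between case_3's own z axis and vertical below 0.12 rad and contact force between case_3 and tray above 2.8 N) or ((horizontal distance between case_3 and nest_1 below 0.008 m or horizontal distance between case_3 and nest_2 below 0.008 m or horizontal distance between case_3 and nest_3 below 0.008 m) and angle between case_3's own z axis and vertical below 0.12 rad and contact force between case_3 and rack between 0.5 and 2.3 N)) and linear speed of each of case_1, case_2, case_3 below 0.03 m/s); the robot touches nothing.
It fails at once if a case is dropped: it falls freely (let go and faster than 0.6 m/s) ((contact force between the fingers and case_1 below 0.05 N and linear speed of case_1 above 0.6 m/s) or (contact force between the fingers and case_2 below 0.05 N and linear speed of case_2 above 0.6 m/s) or (contact force between the fingers and case_3 below 0.05 N and linear speed of case_3 above 0.6 m/s)).
It fails at once if the tape roll, the glue bottle or the screwdriver is moved more than 30 mm (distance of any of tape_roll, glue_bottle, screwdriver from where it was at the start of the episode above 0.03 m).
It also fails if it takes over 59 s, if anything falls off the work surface, if the arm or the gripper's body presses on something with over 40 N, if the wrist force passes 120 N, or if a joint passes its speed limit or range.

## Working session

There is one attempt and no reset: what is moved stays moved. The work goes in short steps, Python scripts to look and compute and a tool call to move; the robot and the scene stay as the last step left them, time stands still between calls to the robot, and variables do not carry over. Pictures are saved under pics/ and viewed, at most 10 in all, crops included, and the job is handed in when it is done.

Besides the shell and the picture viewer there is one more tool, called after "Emit:" as name([rows], argument=value, ...), one row to a line, values as JSON. arm_command: Moves the arm, as the interface text tells. Its arguments: {"type":"object","properties":{"targets":{"type":"array","items":{"type":"array","items":{"type":"array","items":{"type":"number"}}}},"jaw":{"type":"number"},"newtons":{"type":"number"}},"required":["targets"]}

```bash
mkdir -p pics; ls; cat > h.py <<'E'
import numpy as np, cv2, pickle
from cell import arm
from scipy.spatial.transform import Rotation as R
def grab(n):
    s=arm.observe(); im=arm.get_image(n); 
    if 'T_tool_cam' in im:
        T=np.eye(4);T[:3,:3]=R.from_rotvec(s['ee_rot']).as_matrix();T[:3,3]=s['position'];T=T@np.array(im['T_tool_cam'])
    else:
        T=np.eye(4);r=np.array(im['rotation']);T[:3,:3]=r if r.shape==(3,3) else R.from_rotvec(r).as_matrix();T[:3,3]=im['xyz']
    im['T']=T; pickle.dump(im,open(n+'.pkl','wb')); return im
def load(n): return pickle.load(open(n+'.pkl','rb'))
def cloud(im):
    z=im['z_map'];v,u=np.mgrid[:z.shape[0],:z.shape[1]]
    p=np.stack([(u-im['cx'])/im['fx']*z,(v-im['cy'])/im['fy']*z,z],-1)
    return p@im['T'][:3,:3].T+im['T'][:3,3]
def ray(im,u,v,h):
    d=im['T'][:3,:3]@np.array([(u-im['cx'])/im['fx'],(v-im['cy'])/im['fy'],1]);o=im['T'][:3,3]
    return o+d*(h-o[2])/d[2]
def save(im,name): cv2.imwrite('pics/'+name,im['pixels'][...,::-1])
E
python3 - <<'E'
from h import *
a=grab('scene');b=grab('side');c=grab('wrist')
cv2.imwrite('pics/a.png',cv2.resize(a['pixels'],(800,600))[...,::-1])
cv2.imwrite('pics/b.png',cv2.resize(b['pixels'],(800,600))[...,::-1])
for i in (a,b,c): print(i['T'].round(3),i['fx'])
s=arm.observe();print({k:np.round(v,3) for k,v in s.items()})
E
```

```text
pics
[[ 0.827 -0.428  0.365  0.206]
 [-0.562 -0.638  0.526 -0.325]
 [ 0.008 -0.64  -0.768  0.843]
 [ 0.     0.     0.     1.   ]] 355.12772169883976
[[-0.972 -0.163  0.167  0.357]
 [-0.234  0.688 -0.687  1.169]
 [-0.003 -0.707 -0.707  1.034]
 [ 0.     0.     0.     1.   ]] 435.8189084551173
[[ 0.436  0.866  0.245  0.206]
 [ 0.9   -0.419 -0.12   0.593]
 [-0.002  0.273 -0.962  0.384]
 [ 0.     0.     0.     1.   ]] 340.323142382211
{'clock': np.float64(0.15), 'joints': array([-1.222,  0.435,  0.025,  1.574, -0.012,  1.134, -0.075]), 'dq': array([-0.001, -0.003, -0.001, -0.003, -0.   , -0.001,  0.001]), 'joint_efforts': array([ 2.0000e-03, -6.6826e+01,  9.8600e-01, -3.1469e+01, -6.0000e-02,
        3.9000e-02,  0.0000e+00]), 'position': array([0.273, 0.562, 0.217]), 'ee_rot': array([-7.040e-01, -3.062e+00,  2.000e-03]), 'force': array([ 0.389, -0.387,  0.224]), 'ft_torque': array([ 0.007, -0.055,  0.019]), 'gripper_force': np.float64(0.0), 'width': np.float64(1.003)}
```

View pics/a.png

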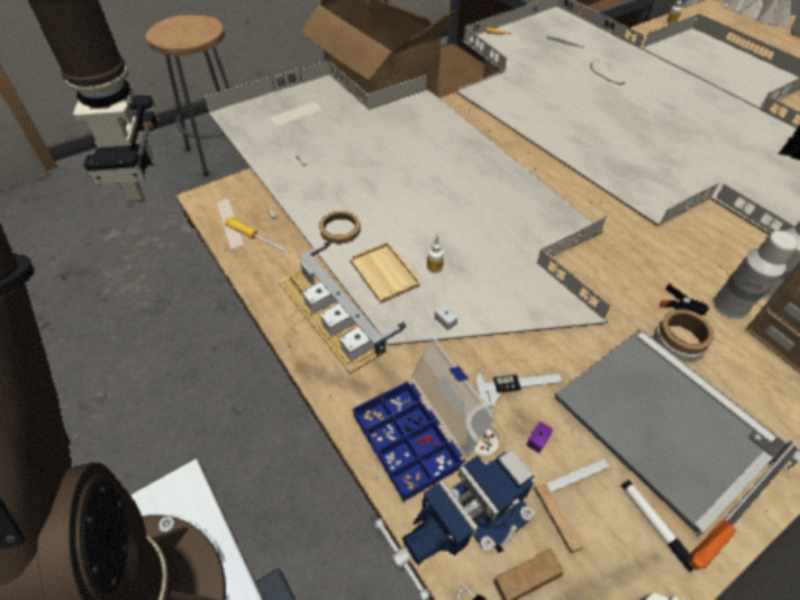

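View pics/b.png

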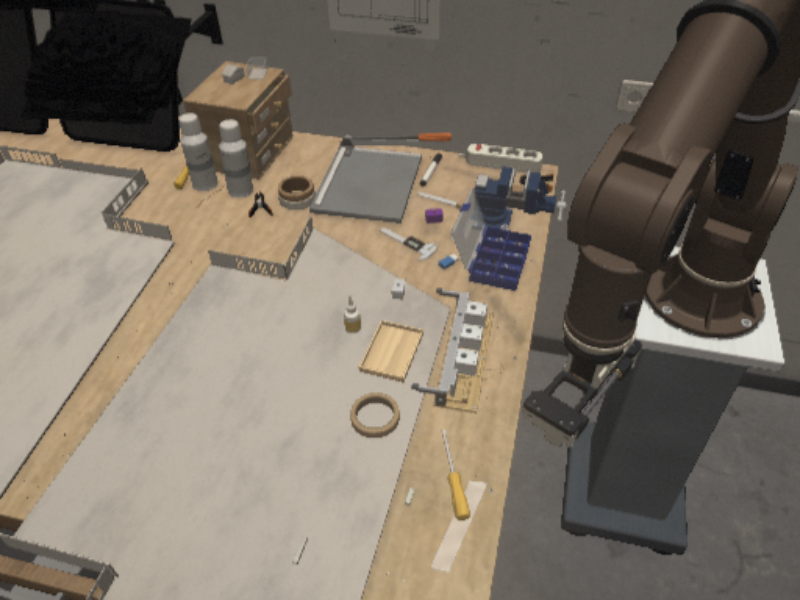

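Scene shows the rack at (325,320) (cases at (318,295), (335,318), (355,343)), the tray at (385,271), and the grey block at (445,318). Candidates for the block are the grey block on the white board right of the tray (445,318) and the purple look-alike (540,436). I choose the grey one and check it in a crop.

```bash
python3 - <<'E'
from h import *
a=load('scene');b=load('side')
def crop(i,u0,v0,u1,v1,k): return cv2.resize(i['pixels'][v0:v1,u0:u1],None,fx=k,fy=k,interpolation=cv2.INTER_CUBIC)[...,::-1]
A=crop(a,170,130,310,250,4);B=crop(b,220,170,320,270,4)
cv2.imwrite('pics/c.png',np.hstack([A[:400,:],B[:400,:240]]) if 0 else A)
cv2.imwrite('pics/d.png',crop(b,220,165,330,270,5))
for nm,i,lst in (('scene',a,[(285,203),(203,188),(214,203),(227,219),(246,174)]),('side',b,[(254,184),(305,198),(302,213),(298,228),(250,225)])):
    P=cloud(i)
    for u,v in lst: print(nm,u,v,P[v,u].round(3))
E
```

```text
scene 285 203 [0.631 0.143 0.032]
scene 203 188 [0.46  0.318 0.039]
scene 214 203 [0.459 0.251 0.04 ]
scene 227 219 [0.46  0.183 0.04 ]
scene 246 174 [0.61  0.317 0.01 ]
side 254 184 [0.639 0.161 0.031]
side 305 198 [0.462 0.194 0.039]
side 302 213 [0.46  0.26  0.039]
side 298 228 [0.461 0.323 0.04 ]
side 250 225 [0.611 0.32  0.01 ]
```

View pics/c.png

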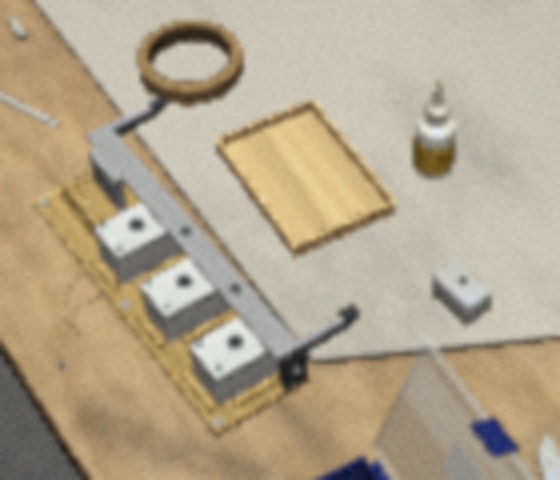

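View pics/d.png

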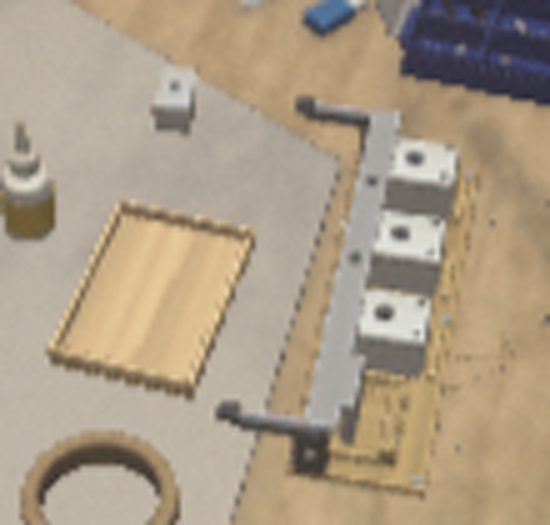

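The crops confirm it: the plain grey block lies on the white board right of the tray. The bar is at the far side of the cases, with its tab and empty wedge seat at the left end. Next I measure the poses.

```bash
python3 - <<'E'
from h import *
def rect(p):
    c,(w,h),a=cv2.minAreaRect((p[:,:2]*1000).astype(np.float32)); return np.round(c,1),round(w,1),round(h,1),round(a,1),len(p),np.round(np.median(p[:,2]),4)
for n in('scene','side'):
    P=cloud(load(n)).reshape(-1,3)
    box=lambda x0,x1,y0,y1,z0,z1:P[(P[:,0]>x0)&(P[:,0]<x1)&(P[:,1]>y0)&(P[:,1]<y1)&(P[:,2]>z0)&(P[:,2]<z1)]
    print(n)
    print('block',rect(box(.59,.68,.11,.2,.026,.05)))
    for y in(.187,.254,.321): print('case',rect(box(.42,.481,y-.03,y+.03,.035,.0445)))
    print('bar',rect(box(.44,.56,.1,.46,.0455,.06)))
    print('tray rim',rect(box(.53,.69,.22,.41,.0165,.04)))
    print('tray in',rect(box(.55,.67,.24,.39,.0085,.016)))
    print('rack floor', rect(box(.40,.53,.1,.46,.008,.02)))
    t=box(.40,.56,.34,.45,.016,.06); print(np.array(t[:: max(1,len(t)//25)]).round(3).tolist())
E
```

```text
scene
block (array([637.4, 149.9]), 24.9, 41.5, 5.9, 105, np.float64(0.0313))
case (array([461.4, 190.2]), 38.9, 37.8, 0.1, 170, np.float64(0.0414))
case (array([460.4, 255.9]), 42.7, 36.4, 4.0, 161, np.float64(0.0414))
case (array([458. , 321.9]), 41.9, 36.2, 4.3, 149, np.float64(0.0413))
bar (array([502.8, 288.1]), 90.4, 264.6, 2.2, 605, np.float64(0.0494))
tray rim (array([627.3, 316.8]), 137.5, 131.1, 86.4, 211, np.float64(0.0199))
tray in (array([608.9, 314.6]), 148.4, 117.3, 89.4, 787, np.float64(0.0108))
rack floor (array([478.5, 286.3]), 104.7, 259.8, 1.1, 445, np.float64(0.0119))
[[0.538, 0.419, 0.054], [0.524, 0.419, 0.049], [0.535, 0.415, 0.041], [0.507, 0.416, 0.047], [0.509, 0.415, 0.043], [0.509, 0.416, 0.038], [0.48, 0.411, 0.049], [0.494, 0.397, 0.049], [0.477, 0.398, 0.049], [0.477, 0.392, 0.05], [0.475, 0.388, 0.05], [0.476, 0.383, 0.049], [0.474, 0.38, 0.049], [0.47, 0.379, 0.048], [0.468, 0.392, 0.033], [0.493, 0.358, 0.049], [0.483, 0.358, 0.05], [0.472, 0.364, 0.047], [0.448, 0.403, 0.021], [0.487, 0.348, 0.048], [0.478, 0.349, 0.049], [0.473, 0.363, 0.034], [0.
[... 568 characters left out ...]
t64(0.0114))
rack floor (array([477.3, 309.6]), 105.3, 299.7, 0.2, 431, np.float64(0.0113))
[[0.497, 0.342, 0.051], [0.498, 0.352, 0.049], [0.478, 0.342, 0.038], [0.452, 0.34, 0.039], [0.494, 0.371, 0.054], [0.485, 0.372, 0.053], [0.484, 0.374, 0.051], [0.481, 0.377, 0.051], [0.469, 0.377, 0.049], [0.49, 0.39, 0.05], [0.478, 0.393, 0.053], [0.472, 0.39, 0.046], [0.452, 0.365, 0.017], [0.47, 0.402, 0.053], [0.478, 0.405, 0.049], [0.522, 0.417, 0.047], [0.449, 0.38, 0.022], [0.504, 0.421, 0.052], [0.449, 0.383, 0.022], [0.495, 0.422, 0.052], [0.523, 0.427, 0.045], [0.478, 0.419, 0.049], [0.486, 0.422, 0.045], [0.483, 0.423, 0.043], [0.457, 0.4, 0.016], [0.5, 0.42, 0.02], [0.483, 0.421, 0.022]]
```

Emit:
arm_command([
  [[0, 0, 0, 0, 0, -0.16], [0, 0, 0, 0, 0, -0.16], [0, 0, 0, 0, 0, -0.158], [-0.036, -0.041, 0.004, 0, 0, 0], [-0.036, -0.041, 0.004, 0, 0, 0], [-0.036, -0.041, 0.004, 0, 0, 0], [-0.036, -0.041, 0.004, 0, 0, 0], [-0.036, -0.041, 0.002, 0, 0, 0], [0, 0, 0, 0, 0, 0]],
], jaw=0.06)

```text
clock: 1.27
position: [0.462, 0.3569, 0.1993]
ee_rot: [-0.028, 3.14, -0.004]
force: [-0.6, 0.7, 0.3]
width: 0.654
gripper_force: 0.0
```

```bash
python3 - <<'E'
from h import *
i=grab('wrist');s=arm.observe();print(s['position'].round(4),s['ee_rot'].round(3),s['clock'])
cv2.imwrite('pics/e.png',cv2.resize(i['pixels'],(800,600))[...,::-1])
P=cloud(load('scene')).reshape(-1,3);q=P[(P[:,0]>.6)&(P[:,0]<.85)&(P[:,1]>.1)&(P[:,1]<.35)&(P[:,2]>.045)&(P[:,2]<.1)];print('bottle',q.min(0).round(3),q.max(0).round(3))
E
```

```text
[0.4597 0.3598 0.1993] [-3.400e-02  3.141e+00 -2.000e-03] 1.325
bottle [0.685 0.257 0.045] [0.716 0.284 0.099]
```

View pics/e.png

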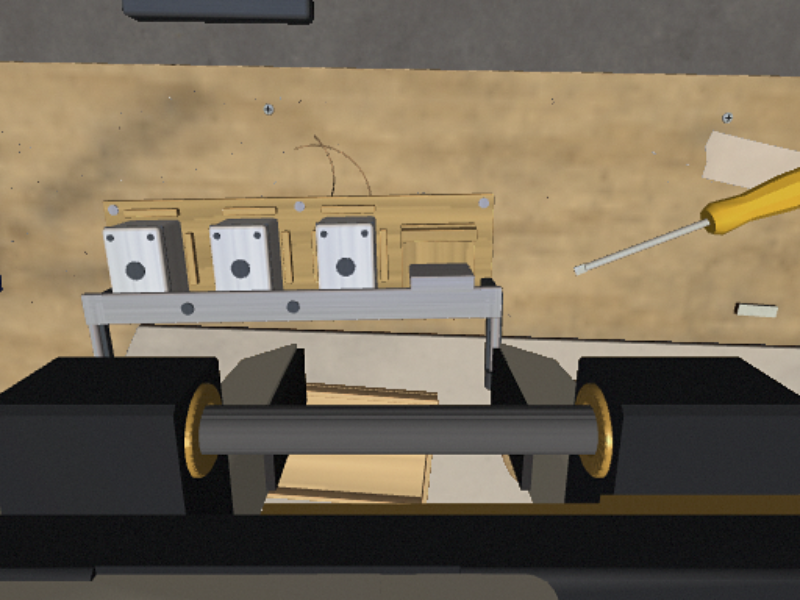

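The wrist view shows the rack from above: case plugs at (135,270), (240,268), (345,267), wedge lip at (438,230), tab at (442,277). Next I cast rays at those features.

```bash
python3 - <<'E'
from h import *
i=load('wrist')
for nm,u,v,h in [('lipinL',404,233,.022),('lipinR',476,232,.022),('tabtopL',411,277,.05),('tabtopR',474,275,.05),('tabbotL',411,265,.03),('barnearL',85,296,.05),('barnearR',500,289,.05),('c1 nearL',105,228,.042),('c1 nearR',157,227,.042),('c2L',210,226,.042),('c2R',263,224,.042),('c3L',316,223,.042),('c3R',376,221,.042),('rackNL',104,202,.006),('rackNR',494,193,.006)]:
    print(nm,(ray(i,u/1.5625,v/1.5625,h)*1000).round(1))
P=cloud(i)
for u,v in[(440,268),(440,272),(440,283),(440,230),(440,250),(135,250),(345,250)]: print(u,v,P[int(v/1.5625),int(u/1.5625)].round(4))
# column profile at tab
for v in range(140,190): print(v,P[v,282].round(4).tolist(),i['pixels'][v,282].tolist())
E
```

```text
lipinL [447.2 359.1  22. ]
lipinR [445.7 406.1  22. ]
tabtopL [469.6 363.7  50. ]
tabtopR [467.6 402.3  50. ]
tabbotL [466.7 364.   30. ]
barnearL [485.7 161.6  50. ]
barnearR [476.2 418.8  50. ]
c1 nearL [444.2 175.2  42. ]
c1 nearR [443.  207.2  42. ]
c2L [441.7 239.8  42. ]
c2R [439.9 272.4  42. ]
c3L [438.7 304.9  42. ]
c3R [436.7 341.6  42. ]
rackNL [432.8 156.8   6. ]
rackNR [421.9 418.9   6. ]
440 268 [0.4681 0.3824 0.0288]
440 272 [0.4683 0.3815 0.0407]
440 283 [0.4729 0.381  0.0503]
440 230 [0.4445 0.3819 0.0226]
440 250 [0.46   0.3832 0.0127]
135 250 [0.4578 0.1914 0.0414]
345 250 [0.4551 0.3218 0.0423]
140 [0.4398, 0.3839, 0.0059] [192, 163, 107]
141 [0.4408, 0.384, 0.0061] [191, 164, 111]
142 [0.4419, 0.384, 0.0059] [188, 159, 107]
143 [0.4422, 0.3837, 0.0109] [82, 66, 43]
144 [0.4432, 0.3837, 0.0111] [191, 161, 109]
145 [0.4441, 0.3837, 0.0121] [125, 106, 70]
146 [0.4441, 0.3832, 0.0187] [79, 62, 38]
147 [0.4447, 0.383, 0.0212] [178, 144, 91]
148 [0.4457, 0.383, 0.0216] [175, 149, 102]
149 [0.4467, 0.3831, 0.0216] [176, 147, 101]
150 [0.4476, 0.383, 0.0223] [177, 149, 10
[... 1020 characters left out ...]
0.4682, 0.3825, 0.041] [71, 69, 67]
175 [0.4681, 0.3822, 0.0455] [70, 67, 65]
176 [0.4686, 0.382, 0.0474] [78, 75, 73]
177 [0.4691, 0.3819, 0.0496] [159, 154, 157]
178 [0.4697, 0.3818, 0.0508] [163, 166, 180]
179 [0.4709, 0.3819, 0.05] [159, 162, 173]
180 [0.4717, 0.3819, 0.0509] [163, 165, 177]
181 [0.4731, 0.3821, 0.0492] [166, 166, 179]
182 [0.4739, 0.382, 0.0502] [162, 164, 175]
183 [0.4749, 0.3821, 0.0501] [161, 163, 170]
184 [0.4757, 0.3821, 0.0508] [164, 165, 173]
185 [0.4769, 0.3822, 0.0501] [163, 164, 170]
186 [0.4777, 0.3822, 0.0506] [165, 166, 170]
187 [0.4788, 0.3822, 0.0503] [162, 164, 171]
188 [0.4795, 0.3822, 0.0514] [159, 161, 168]
189 [0.4809, 0.3823, 0.0501] [161, 163, 170]
```

Emit:
arm_command([
  [[-0.035, -0.043, 0, 0, 0, 0], [-0.035, -0.043, 0, 0, 0, 0], [-0.035, -0.043, 0, 0, 0, 0], [-0.035, -0.042, 0, 0, 0, 0], [-0.033, -0.042, 0, 0, 0, 0], [0, 0, 0, 0, 0, 0.167], [0, 0, 0, 0, 0, 0.167], [0, 0, 0, 0, 0, 0.167], [0, 0, 0, 0, 0, 0.167], [0, 0, 0, 0, 0, 0.167]],
])

```text
clock: 2.58
position: [0.636, 0.1557, 0.1993]
ee_rot: [-1.24, -2.885, -0.001]
force: [-0.8, -0.2, 0.2]
width: 0.657
gripper_force: 0.0
```

Emit:
arm_command([
  [[0, 0, 0.01, 0, 0, 0.167], [0, 0, 0.02, 0, 0, 0.167], [0, 0, 0.02, 0, 0, 0.167], [0, 0, 0.02, 0, 0, 0.167], [0, 0, 0.02, 0, 0, 0], [0, 0, 0, 0, 0, 0]],
])

```text
clock: 3.32
position: [0.6349, 0.1553, 0.1079]
ee_rot: [-2.11, -2.324, 0.004]
force: [-0.1, -0.8, 0.5]
width: 0.651
gripper_force: 0.0
```

```bash
cat > cor.py <<'E'
import sys; from h import *
s=arm.observe();M=R.from_rotvec(s['ee_rot']).as_matrix()
t=np.array(list(map(float,sys.argv[1:4])));yaw=float(sys.argv[4]) # wanted direction of tool y, deg
a=np.degrees(np.arctan2(M[1,1],M[0,1]))
print('pos',s['position'].round(4),'yaw',a.round(2),'zax',M[:,2].round(4),'clk',round(s['clock'],2))
zr=np.radians(a-yaw)
Y=np.radians(yaw);N=np.array([[np.sin(Y)*-1*-1*-1*-1,np.cos(Y),0],[-np.cos(Y),np.sin(Y),0],[0,0,-1]]).T
y=np.array([np.cos(Y),np.sin(Y),0]);x=np.cross(y,[0,0,-1]);N=np.stack([x,y,[0,0,-1]],1)
print('first turn',R.from_matrix(M.T@N).as_rotvec().round(4),'then shift',(N.T@(t-s['position'])).round(4))
E
python3 cor.py .6383 .1508 .029 5
```

```text
pos [0.6349 0.1553 0.1079] yaw 5.52 zax [-3.6e-03 -3.0e-04 -1.0e+00] clk 3.33
first turn [-0.0036 -0.0001  0.009 ] then shift [-0.0048  0.003   0.0789]
```

Emit:
arm_command([
  [[-0.005, 0.003, 0.02, 0, 0, 0.009], [0, 0, 0.03, 0, 0, 0], [0, 0, 0.02, 0, 0, 0], [0, 0, 0.009, 0, 0, 0], [0, 0, 0, 0, 0, 0]],
])

```text
clock: 3.95
position: [0.6401, 0.1489, 0.0303]
ee_rot: [-2.125, -2.313, 0.001]
force: [-0.6, -0.2, 0.7]
width: 0.651
gripper_force: 0.0
```

Emit:
arm_command([
  [[0, 0, 0, 0, 0, 0], [0, 0, 0, 0, 0, 0], [0, 0, 0, 0, 0, 0], [0, 0, 0, 0, 0, 0]],
], jaw=0.01, newtons=35)

```text
clock: 4.45
position: [0.6403, 0.149, 0.0309]
ee_rot: [2.125, 2.314, 0.001]
force: [0.3, 0.2, 0.4]
width: 0.267
gripper_force: 0.0
```

Emit:
arm_command([
  [[0, 0, 0, 0, 0, 0], [0, 0, 0, 0, 0, 0], [0, 0, -0.03, 0, 0, 0], [0, 0, -0.05, 0, 0, 0], [0, 0, -0.05, 0, 0, 0], [0, 0, 0, 0, 0, 0]],
])

```text
clock: 5.2
position: [0.6429, 0.1492, 0.1652]
ee_rot: [2.123, 2.311, 0.011]
force: [0.7, 0.3, 0.1]
width: 0.107
gripper_force: 0.0
```

```bash
python3 cor.py .44 .378 .16 92.2; python3 - <<'E'
from h import *
i=grab('side');P=cloud(i);s=arm.observe();print(s['force'],s['width'],s['gripper_force'])
cv2.imwrite('pics/f.png',cv2.resize(i['pixels'][100:260,180:340],None,fx=3.5,fy=3.5)[...,::-1])
E
```

```text
pos [0.6429 0.1492 0.1652] yaw 4.85 zax [ 0.0075  0.0022 -1.    ] clk 5.2
first turn [ 0.0073  0.0045 -1.5245] then shift [0.1939 0.2365 0.0052]
[ 0.47976492 -1.27834988 -1.12598772] 0.11363153091963177 0.0
```

View pics/f.png

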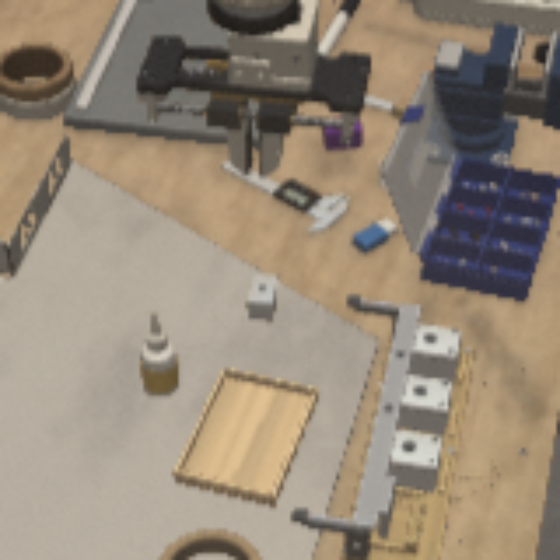

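The fingers were still closing when I lifted. The block still stands at (262,297) in the crop, so I reopen and repeat the grasp.

Emit:
arm_command([
  [[-0.002, -0.004, 0, -0.007, 0, 0], [0, 0, 0, 0, 0, 0], [0, 0, 0, 0, 0, 0], [0, 0, 0, 0, 0, 0], [0, 0, 0.03, 0, 0, 0], [0, 0, 0.04, 0, 0, 0], [0, 0, 0.04, 0, 0, 0], [0, 0, 0.024, 0, 0, 0], [0, 0, 0, 0, 0, 0]],
], jaw=0.06)

```text
clock: 6.38
position: [0.6358, 0.1464, 0.0246]
ee_rot: [2.123, 2.312, 0.003]
force: [-0.0, -0.4, 0.5]
width: 0.654
gripper_force: 0.0
```

Emit:
arm_command([
  [[0, 0, 0, 0, 0, 0], [0, 0, 0, 0, 0, 0], [0, 0, 0, 0, 0, 0], [0, 0, 0, 0, 0, 0], [0, 0, 0, 0, 0, 0], [0, 0, 0, 0, 0, 0], [0, 0, 0, 0, 0, 0]],
], jaw=0.01)

```text
clock: 7.25
position: [0.6372, 0.1467, 0.0266]
ee_rot: [2.122, 2.31, 0.008]
force: [0.0, 0.1, 0.6]
width: 0.111
gripper_force: 0.0
```

```bash
python3 - <<'E'
from h import *
P0=cloud(load('side'));P=P0.reshape(-1,3)
q=P[(P[:,0]>.55)&(P[:,0]<.72)&(P[:,1]>.05)&(P[:,1]<.22)&(P[:,2]>.025)&(P[:,2]<.05)];print(len(q),q.mean(0),q.min(0),q.max(0),cv2.minAreaRect((q[:,:2]*1000).astype(np.float32)))
i=load('side');u,v=180+262/3.5,100+285/3.5;print(u,v,P0[int(v),int(u)],ray(i,u,v,.032))
print(np.degrees(arm.observe()['joints']).round(0))
grab('side');grab('scene')
w=grab('scene');cv2.imwrite('pics/g.png',cv2.resize(w['pixels'][120:280,200:360],None,fx=3.5,fy=3.5)[...,::-1])
print(w['T'][:3,3])
E
```

```text
76 [0.63725088 0.15515966 0.03217625] [0.55237044 0.13067095 0.0253508 ] [0.65225021 0.17639087 0.04819113] ((603.0485229492188, 150.48309326171875), (97.70674133300781, 45.34957504272461), 5.107884883880615)
254.85714285714286 181.42857142857144 [0.64215527 0.14756723 0.03145698] [0.6386922  0.14947499 0.032     ]
[-31.  40.  21.  98. -18.  45.   3.]
[ 0.20589061 -0.32458451  0.84264676]
```

View pics/g.png

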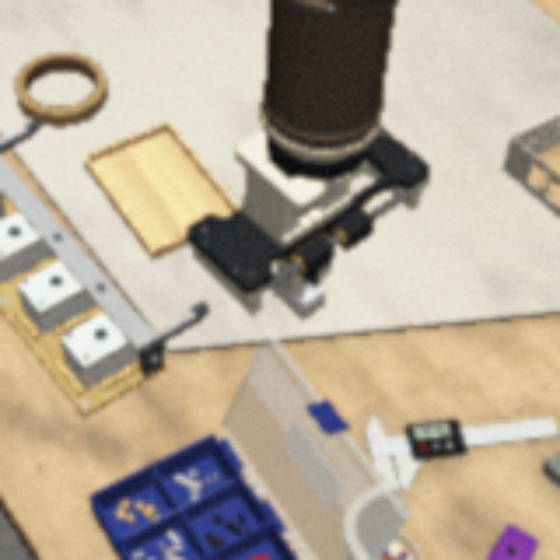

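```bash
python3 - <<'E'
from h import *
i=grab('wrist')
w=load('scene');P=cloud(w);
for v in range(194,213,2): print(v,[(u,P[v,u].round(3).tolist(),int(w['pixels'][v,u].mean())) for u in range(276,298,4)])
cv2.imwrite('pics/i.png',cv2.resize(i['pixels'],(800,600))[...,::-1])
s=arm.observe();print(s['position'],s['width'])
E
```

```text
194 [(276, [0.571, 0.115, 0.143], 43), (280, [0.601, 0.134, 0.103], 80), (284, [0.601, 0.118, 0.12], 100), (288, [0.608, 0.11, 0.123], 35), (292, [0.621, 0.109, 0.115], 23), (296, [0.693, 0.167, 0.006], 225)]
196 [(276, [0.568, 0.11, 0.143], 46), (280, [0.612, 0.146, 0.075], 89), (284, [0.597, 0.113, 0.119], 98), (288, [0.606, 0.107, 0.119], 23), (292, [0.621, 0.107, 0.108], 75), (296, [0.688, 0.161, 0.006], 223)]
198 [(276, [0.563, 0.103, 0.145], 35), (280, [0.585, 0.114, 0.118], 102), (284, [0.616, 0.133, 0.076], 96), (288, [0.607, 0.107, 0.109], 12), (292, [0.649, 0.136, 0.049], 129), (296, [0.684, 0.155, 0.006], 221)]
200 [(276, [0.562, 0.102, 0.138], 37), (280, [0.582, 0.11, 0.116], 87), (284, [0.616, 0.132, 0.068], 113), (288, [0.642, 0.144, 0.037], 80), (292, [0.67, 0.157, 0.004], 198), (296, [0.678, 0.148, 0.007], 223)]
202 [(276, [0.57, 0.11, 0.116], 122), (280, [0.625, 0.158, 0.025], 102), (284, [0.618, 0.134, 0.056], 115), (288, [0.64, 0.14, 0.033], 211), (292, [0.65, 0.134, 0.032], 221), (296, [0.673, 0.142, 0.008], 222)]
204 [(276, [0.62, 0.169, 0.007], 212), (280, [0.62
[... 369 characters left out ...]
], 221)]
208 [(276, [0.612, 0.158, 0.005], 211), (280, [0.621, 0.151, 0.006], 212), (284, [0.628, 0.141, 0.012], 107), (288, [0.633, 0.13, 0.021], 113), (292, [0.65, 0.132, 0.006], 214), (296, [0.658, 0.123, 0.009], 223)]
210 [(276, [0.608, 0.153, 0.004], 216), (280, [0.616, 0.145, 0.007], 211), (284, [0.627, 0.14, 0.004], 199), (288, [0.634, 0.13, 0.01], 165), (292, [0.645, 0.125, 0.007], 222), (296, [0.656, 0.12, 0.005], 225)]
212 [(276, [0.603, 0.147, 0.005], 214), (280, [0.612, 0.139, 0.006], 214), (284, [0.622, 0.133, 0.006], 219), (288, [0.633, 0.128, 0.003], 225), (292, [0.641, 0.12, 0.006], 222), (296, [0.65, 0.112, 0.008], 220)]
[0.63726211 0.14671817 0.02661827] 0.11017970561300916
```

View pics/i.png

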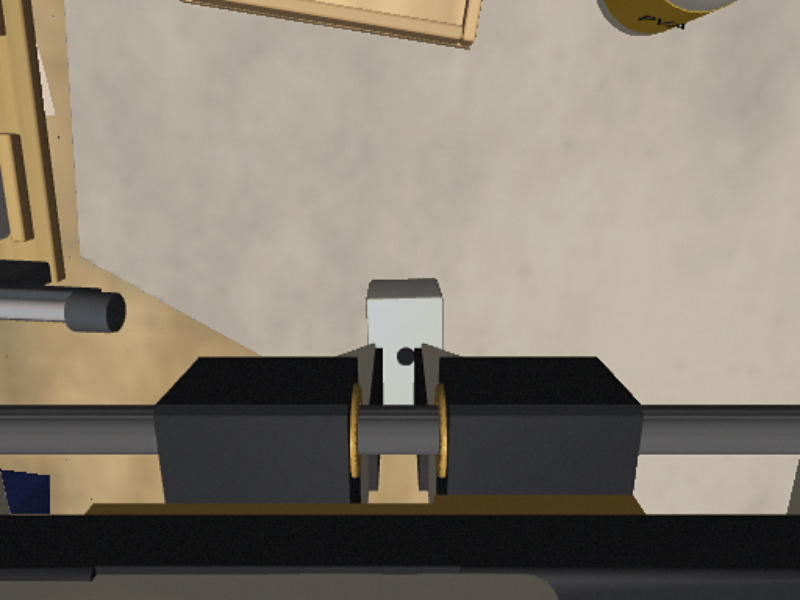

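```bash
python3 - <<'E'
from h import *
print(arm.tip_reach,[a for a in dir(arm) if a[0]!='_'])
i=load('wrist');P=cloud(i);s=arm.observe();M=R.from_rotvec(s['ee_rot']).as_matrix()
for u,v in[(350,354),(368,350),(378,352),(379,370),(378,395),(420,352),(420,370),(420,395),(430,352),(377,490),(422,490),(400,320),(400,380),(400,475),(405,287)]:
    p=P[int(v/1.5625),int(u/1.5625)];print(u,v,p.round(3),'tool',(M.T@(p-s['position'])).round(3))
E
```

```text
0.019 ['PlanningError', 'get_image', 'observe', 'sign_off', 'tip_reach']
350 354 [0.621 0.156 0.044] tool [ 0.01  -0.015 -0.018]
368 350 [0.626 0.156 0.041] tool [ 0.01  -0.01  -0.014]
378 352 [0.629 0.154 0.038] tool [ 0.008 -0.007 -0.012]
379 370 [0.63  0.154 0.051] tool [ 0.008 -0.006 -0.024]
378 395 [0.63  0.154 0.067] tool [ 0.008 -0.006 -0.041]
420 352 [0.642 0.155 0.039] tool [ 0.008  0.006 -0.012]
420 370 [0.642 0.156 0.052] tool [ 0.008  0.005 -0.025]
420 395 [0.641 0.156 0.068] tool [ 0.008  0.005 -0.041]
430 352 [0.645 0.157 0.042] tool [ 0.01   0.009 -0.015]
377 490 [0.632 0.136 0.082] tool [-0.01  -0.006 -0.055]
422 490 [0.643 0.137 0.082] tool [-0.01   0.005 -0.056]
400 320 [0.636 0.163 0.032] tool [ 0.017  0.    -0.005]
400 380 [0.638 0.142 0.032] tool [-0.004  0.    -0.006]
400 475 [ 0.643  0.083 -0.   ] tool [-0.064  0.     0.027]
405 287 [0.637 0.171 0.018] tool [0.024 0.002 0.009]
```

The depth readings show the fingertips actually end about 11 mm above the reported TCP, not 19 mm below it: they closed at z≈0.037, just over the block's top. I reopen, go lower while watching the force, and use the measured tips from here on.

Emit:
arm_command([
  [[0.003, 0, 0, 0, 0, 0], [0, 0, 0, 0, 0, 0], [0, 0, 0, 0, 0, 0], [0, 0, 0, 0, 0, 0], [0, 0, 0, 0, 0, 0], [0, 0, 0, 0, 0, 0], [0, 0, 0.01, 0, 0, 0], [0, 0, 0.01, 0, 0, 0], [0, 0, 0, 0, 0, 0]],
], jaw=0.05)

```text
clock: 8.57
position: [0.6362, 0.1495, 0.0052]
ee_rot: [2.123, 2.311, 0.005]
force: [-0.4, -0.4, -0.9]
width: 0.544
gripper_force: 0.0
```

Emit:
arm_command([
  [[0, 0, 0, 0, 0, 0], [0, 0, 0, 0, 0, 0], [0, 0, 0, 0, 0, 0], [0, 0, 0, 0, 0, 0], [0, 0, 0, 0, 0, 0], [0, 0, 0, 0, 0, 0]],
], jaw=0.01)

```text
clock: 9.32
position: [0.6377, 0.1497, 0.007]
ee_rot: [2.122, 2.31, 0.009]
force: [1.7, -0.7, 2.7]
width: 0.271
gripper_force: 35.0
```

Emit:
arm_command([
  [[0, 0, -0.03, 0, 0, 0], [0, 0, -0.05, 0, 0, 0], [0, 0, -0.05, 0, 0, 0], [0, 0, 0, 0, 0, -0.167], [0, 0, 0, 0, 0, -0.167], [0, 0, 0, 0, 0, -0.167], [0, 0, 0, 0, 0, -0.167], [0, 0, 0, 0, 0, -0.167], [0, 0, 0, 0, 0, -0.167], [0, 0, 0, 0, 0, -0.167]],
])

```text
clock: 10.58
position: [0.6352, 0.1495, 0.1358]
ee_rot: [0.486, 3.099, 0.001]
force: [1.2, -0.3, -2.1]
width: 0.266
gripper_force: 35.0
```

Emit:
arm_command([
  [[0, 0, 0, 0, 0, -0.167], [0, 0, 0, 0, 0, -0.167], [0, 0, 0, 0, 0, 0]],
])

```text
clock: 10.95
position: [0.6355, 0.1493, 0.136]
ee_rot: [-0.025, 3.136, 0.001]
force: [0.2, -0.1, -2.3]
width: 0.269
gripper_force: 35.0
```

```bash
python3 cor.py .44 .3835 .08 92.2; python3 - <<'E'
from h import *
i=grab('wrist');s=arm.observe();M=R.from_rotvec(s['ee_rot']).as_matrix();print(s['force'].round(2),s['width'],s['gripper_force'])
P=(cloud(i)-s['position'])@M
m=(abs(P[...,1])<.016)&(abs(P[...,0])<.04)&(P[...,2]>-.04)&(P[...,2]<.03)
q=P[m];print(q.min(0),q.max(0),len(q))
E
```

```text
pos [0.6355 0.1493 0.136 ] yaw 90.92 zax [ 5.2e-03  5.0e-04 -1.0e+00] clk 10.95
first turn [ 0.0003  0.0052 -0.0224] then shift [0.1864 0.2415 0.056 ]
[-0.44 -0.16 -1.05] 0.26635135446925445 34.99647080898285
[-0.00181918 -0.01599732 -0.03997015] [ 0.02378675  0.01592152 -0.0005017 ] 4110
```

Emit:
arm_command([
  [[0, 0, 0, 0, 0.005, -0.022], [0.038, 0.048, 0, 0, 0, 0], [0.038, 0.048, 0, 0, 0, 0], [0.038, 0.048, 0, 0, 0, 0], [0.038, 0.049, 0, 0, 0, 0], [0.038, 0.048, 0, 0, 0, 0], [0, 0, 0.03, 0, 0, 0], [0, 0, 0.03, 0, 0, 0], [0, 0, 0, 0, 0, 0]],
])

```text
clock: 12.12
position: [0.4357, 0.3819, 0.0745]
ee_rot: [0.061, -3.14, 0.005]
force: [-0.0, 0.1, -1.4]
width: 0.269
gripper_force: 35.0
```

```bash
python3 cor.py .440 .3838 .028 92.2
```

```text
pos [0.4357 0.3819 0.0745] yaw 92.21 zax [-0.0012 -0.003  -1.    ] clk 12.12
first turn [-0.0029 -0.0013  0.0002] then shift [-0.0044  0.0017  0.0465]
```

Emit:
arm_command([
  [[-0.004, 0.002, 0.02, 0, 0, 0], [0, 0, 0.02, 0, 0, 0], [0, 0, 0.006, 0, 0, 0], [0, 0, 0, 0, 0, 0]],
])

```text
clock: 12.62
position: [0.4414, 0.3853, 0.0304]
ee_rot: [-0.061, 3.139, 0.001]
force: [0.0, 0.4, -1.5]
width: 0.267
gripper_force: 35.0
```

Emit:
arm_command([
  [[-0.01, 0, 0, 0, 0, 0], [-0.01, 0, 0, 0, 0, 0], [-0.01, 0, 0, 0, 0, 0], [-0.01, 0, 0, 0, 0, 0], [-0.002, 0, 0, 0, 0, 0], [0, 0, 0, 0, 0, 0]],
])

```text
clock: 13.38
position: [0.4828, 0.387, 0.0304]
ee_rot: [-0.061, 3.14, 0.001]
force: [-5.2, 0.9, 1.1]
width: 0.267
gripper_force: 35.0
```

```bash
python3 cor.py .481 .3838 .0135 92.2; python3 - <<'E'
from h import *
i=grab('wrist');s=arm.observe();M=R.from_rotvec(s['ee_rot']).as_matrix();print(s['force'].round(2),s['width'],s['gripper_force'])
P=cloud(i);m=(abs(P[...,1]-.384)<.003)&(P[...,0]>.43)&(P[...,2]<.06)
for p in P[m][::3]: print(p.round(4).tolist(),end=' ')
cv2.imwrite('pics/j.png',cv2.resize(i['pixels'],(800,600))[...,::-1])
E
```

```text
pos [0.4828 0.387  0.0304] yaw 92.24 zax [ 1.2e-03  5.0e-04 -1.0e+00] clk 13.38
first turn [0.0005 0.0013 0.0008] then shift [ 0.0019 -0.0031  0.0169]
[-5.44  0.6   0.9 ] 0.2685177593895131 34.99909043312073
[0.4301, 0.3814, 0.0051] [0.4306, 0.3814, 0.0056] [0.4305, 0.3831, 0.0058] [0.4305, 0.3847, 0.0053] [0.4304, 0.3864, 0.0061] [0.4312, 0.382, 0.005] [0.4311, 0.3837, 0.0057] [0.4311, 0.3853, 0.0051] [0.4318, 0.3814, 0.0053] [0.4316, 0.3831, 0.0057] [0.4314, 0.3848, 0.0073] [0.4316, 0.3865, 0.0051] [0.4322, 0.3826, 0.0056] [0.4321, 0.3843, 0.006] [0.4321, 0.3859, 0.0059] [0.4327, 0.382, 0.0061] [0.4328, 0.3837, 0.0052] [0.4326, 0.3854, 0.006] [0.4335, 0.3815, 0.0049] [0.4334, 0.3832, 0.005] [0.4334, 0.3849, 0.0047] [0.4331, 0.3865, 0.006] [0.4338, 0.3826, 0.0064] [0.4338, 0.3843, 0.0059] [0.4336, 0.386, 0.0066] [0.4344, 0.3821, 0.0065] [0.4343, 0.3838, 0.0064] [0.4344, 0.3855, 0.0056] [0.435, 0.381, 0.006] [0.4351, 0.3827, 0.0053] [0.435, 0.3844, 0.0055] [0.4347, 0.386, 0.0072] [0.4354, 0.3816, 0.0073] [0.4357, 0.3833, 0.0044] [0.4354, 0.3849, 0.0061] [0.4354, 0.3866, 0.0057] [0.43
[... 14338 characters left out ...]
2, 0.0496] [0.5183, 0.3817, 0.0505] [0.5192, 0.3832, 0.0492] [0.5188, 0.3847, 0.0497] [0.5184, 0.3862, 0.0501] [0.5194, 0.3817, 0.0499] [0.5197, 0.3832, 0.0494] [0.5195, 0.3847, 0.0496] [0.5196, 0.3862, 0.0493] [0.5196, 0.3817, 0.0504] [0.5206, 0.3832, 0.0489] [0.5204, 0.3847, 0.0491] [0.5199, 0.3862, 0.0497] [0.5203, 0.3817, 0.0502] [0.52, 0.3832, 0.0506] [0.5205, 0.3847, 0.0498] [0.5205, 0.3863, 0.0497] [0.5209, 0.3817, 0.0501] [0.521, 0.3832, 0.05] [0.5217, 0.3848, 0.049] [0.5209, 0.3863, 0.05] [0.5223, 0.3817, 0.0491] [0.5214, 0.3833, 0.0502] [0.5218, 0.3848, 0.0496] [0.5209, 0.3863, 0.0507] [0.5222, 0.3818, 0.05] [0.5219, 0.3833, 0.0503] [0.5221, 0.3848, 0.0501] [0.5224, 0.3863, 0.0496]
```

View pics/j.png

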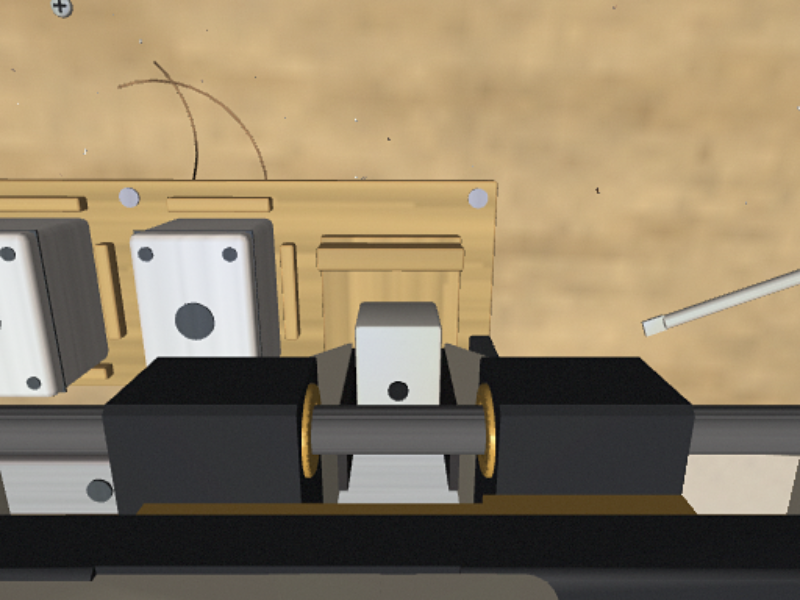

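The block's near face (z≈0.042, x=0.460) is 7 mm past the lip's inner face, at row ~265 in the picture. I lower it.

Emit:
arm_command([
  [[0, -0.002, 0.006, 0, 0, 0], [0, 0, 0.006, 0, 0, 0], [0, 0, 0.006, 0, 0, 0], [0, 0, 0, 0, 0, 0], [0.003, 0, 0, 0, 0, 0], [0.003, 0, 0, 0, 0, 0], [0, 0, 0, 0, 0, 0]],
])

```text
clock: 14.3
position: [0.4764, 0.3834, 0.012]
ee_rot: [-0.061, 3.14, -0.002]
force: [-4.5, -3.5, -2.8]
width: 0.271
gripper_force: 37.1
```

```bash
cat > chk.py <<'E'
from h import *
i=grab('wrist');s=arm.observe();print(s['position'].round(4),s['force'].round(2),round(s['clock'],2))
P=cloud(i);m=(abs(P[...,1]-.384)<.003)&(P[...,0]>.44)&(P[...,0]<.58)&(P[...,2]<.06)
q=P[m]
for lo,hi in((.013,.035),(.035,.04),(.047,.053)):
    k=q[(q[:,2]>lo)&(q[:,2]<hi)]
    print(lo,hi,len(k),(k[:,0].min().round(4),k[:,0].max().round(4),np.median(k[:,2]).round(4)) if len(k) else '')
E
python3 chk.py
```

```text
[0.4764 0.3835 0.012 ] [-5.31 -4.19 -3.04] 14.35
0.013 0.035 398 (np.float64(0.4436), np.float64(0.4621), np.float64(0.0219))
0.035 0.04 699 (np.float64(0.4529), np.float64(0.4939), np.float64(0.0369))
0.047 0.053 282 (np.float64(0.4917), np.float64(0.5022), np.float64(0.0497))
```

Emit:
arm_command([
  [[0, 0, 0, 0, 0, 0], [0, 0, 0, 0, 0, 0], [0, 0, 0, 0, 0, 0], [0, 0, -0.015, 0, 0, 0], [0, 0, -0.03, 0, 0, 0], [0, 0, -0.04, 0, 0, 0], [0, 0, -0.03, 0, 0, 0], [0, 0, 0, 0, 0, 0]],
], jaw=0.036)

```text
clock: 15.35
position: [0.4794, 0.3867, 0.1311]
ee_rot: [-0.061, 3.133, 0.009]
force: [-0.1, 0.0, -0.9]
width: 0.392
gripper_force: 0.0
```

```bash
python3 chk.py; python3 cor.py .465 .3235 .025 92.2
```

```text
[0.4785 0.3858 0.1293] [-0.04 -0.04 -0.61] 15.4
0.013 0.035 105 (np.float64(0.4439), np.float64(0.4537), np.float64(0.0218))
0.035 0.04 384 (np.float64(0.4519), np.float64(0.4926), np.float64(0.0369))
0.047 0.053 256 (np.float64(0.4918), np.float64(0.5194), np.float64(0.05))
pos [0.4785 0.3858 0.1293] yaw 92.24 zax [ 0.0059  0.0038 -1.    ] clk 15.4
first turn [0.0036 0.0061 0.0007] then shift [ 0.0159 -0.0617  0.1043]
```

Bar wedged: the block's top is at z=0.037 and it spans x 0.452–0.492 against the tab. Now case 3.

Emit:
arm_command([
  [[0, 0, 0, 0.004, 0.006, 0], [0.008, -0.031, 0, 0, 0, 0], [0.007, -0.031, 0, 0, 0, 0], [0, 0, 0.035, 0, 0, 0], [0, 0, 0, 0, 0, 0]],
], jaw=0.052)

```text
clock: 16.02
position: [0.4626, 0.3203, 0.0902]
ee_rot: [0.061, -3.133, 0.011]
force: [-0.5, -0.2, 0.4]
width: 0.567
gripper_force: 0.0
```

```bash
python3 cor.py .465 .3235 .011 92.2
```

```text
pos [0.4626 0.3203 0.0902] yaw 92.23 zax [-0.0082 -0.0073 -0.9999] clk 16.02
first turn [-0.007  -0.0085  0.0004] then shift [-0.0025  0.0031  0.0792]
```

Emit:
arm_command([
  [[-0.001, 0.002, 0.025, -0.005, -0.007, 0], [0, 0, 0.025, 0, 0, 0], [0, 0, 0.02, 0, 0, 0], [0, 0, 0.008, 0, 0, 0], [0, 0, 0, 0, 0, 0]],
])

```text
clock: 16.65
position: [0.4653, 0.3243, 0.0148]
ee_rot: [-0.062, 3.138, 0.002]
force: [-0.1, 0.5, 0.5]
width: 0.565
gripper_force: 0.0
```

Emit:
arm_command([
  [[0, 0, 0, 0, 0, 0], [0, 0, 0, 0, 0, 0], [0, 0, 0, 0, 0, 0], [0, 0, 0, 0, 0, 0], [0, 0, 0, 0, 0, 0]],
], jaw=0.02, newtons=40)

```text
clock: 17.27
position: [0.4656, 0.3241, 0.0155]
ee_rot: [-0.061, 3.137, 0.003]
force: [0.0, -0.9, 7.3]
width: 0.389
gripper_force: 40.0
```

Emit:
arm_command([
  [[0, 0, -0.01, 0, 0, 0], [0, 0, -0.015, 0, 0, 0], [0, 0, -0.01, 0, 0, 0], [0, 0, 0, 0, 0, 0], [0, 0, 0, 0, 0, 0], [0, 0, 0, 0, 0, 0]],
])

```text
clock: 18.02
position: [0.4648, 0.3236, 0.0492]
ee_rot: [-0.061, 3.139, 0.001]
force: [0.0, -0.5, -5.3]
width: 0.389
gripper_force: 40.0
```

Emit:
arm_command([
  [[0, 0, 0, 0, 0, 0]],
])

```text
clock: 18.15
position: [0.4649, 0.3237, 0.0493]
ee_rot: [-0.061, 3.139, 0.002]
force: [-0.6, 0.4, -4.0]
width: 0.387
gripper_force: 40.0
```

Case 3 is filled (about 4.5 N). Next I measure the tray.

```bash
python3 - <<'E'
from h import *
for n in('scene','side'):
    i=grab(n);P=cloud(i)
    h=cv2.cvtColor(i['pixels'],cv2.COLOR_RGB2HSV)
    m=(h[...,1]>60)&(P[...,0]>.54)&(P[...,0]<.68)&(P[...,1]>.22)&(P[...,1]<.41)&(P[...,2]>.002)&(P[...,2]<.03)
    k,l,st,_=cv2.connectedComponentsWithStats(m.astype(np.uint8));b=1+st[1:,4].argmax();q=P[l==b]
    print(n,cv2.minAreaRect((q[:,:2]*1000).astype(np.float32)),len(q),np.percentile(q[:,2],[5,50,98]).round(4))
E
python3 cor.py .61 .35 .11 92.2
```

```text
scene ((608.4979858398438, 316.83673095703125), (134.5601806640625, 93.38282775878906), 86.42000579833984) 983 [0.0079 0.0112 0.0221]
side ((610.2003173828125, 318.4877624511719), (137.1039581298828, 93.616943359375), 86.8672103881836) 1075 [0.008  0.0122 0.0234]
pos [0.465  0.3238 0.0494] yaw 92.24 zax [ 0.0026  0.0012 -1.    ] clk 18.25
first turn [0.0011 0.0026 0.0007] then shift [-0.1459  0.0207 -0.0606]
```

Emit:
arm_command([
  [[0, 0, -0.025, 0, 0, 0], [0, 0, -0.025, 0, 0, 0], [-0.037, 0.005, 0, 0, 0, 0], [-0.037, 0.005, 0, 0, 0, 0], [-0.037, 0.004, 0, 0, 0, 0], [-0.036, 0.004, 0, 0, 0, 0], [0, 0, 0.02, 0, 0, 0.1], [0, 0, 0.03, 0, 0, 0], [0, 0, 0, 0, 0, 0]],
])

```text
clock: 19.38
position: [0.6091, 0.3464, 0.0472]
ee_rot: [-0.095, -3.138, 0.003]
force: [1.2, 0.1, -4.1]
width: 0.391
gripper_force: 40.0
```

```bash
python3 cor.py .611 .3476 .0205 86.5
```

```text
pos [0.6091 0.3464 0.0472] yaw 86.53 zax [-0.0022 -0.0017 -1.    ] clk 19.38
first turn [-0.0019 -0.0021  0.0005] then shift [-0.0018  0.0013  0.0267]
```

Emit:
arm_command([
  [[-0.001, 0.001, 0.012, 0, 0, 0], [0, 0, 0.008, 0, 0, 0], [0, 0, 0.004, 0, 0, 0], [0, 0, 0, 0, 0, 0], [0, 0, 0.002, 0, 0, 0], [0, 0, 0, 0, 0, 0]],
])

```text
clock: 20.12
position: [0.6125, 0.3486, 0.0243]
ee_rot: [0.096, 3.137, 0.003]
force: [-0.7, 0.5, -5.8]
width: 0.387
gripper_force: 40.0
```

Emit:
arm_command([
  [[0, 0, 0.002, 0, 0, 0], [0, 0, 0.002, 0, 0, 0], [0, 0, 0, 0, 0, 0], [0, 0, 0, 0, 0, 0]],
])

```text
clock: 20.62
position: [0.6125, 0.3487, 0.0206]
ee_rot: [0.096, 3.137, 0.003]
force: [-2.9, 0.5, 3.1]
width: 0.388
gripper_force: 40.0
```

Emit:
arm_command([
  [[0, 0, 0, 0, 0, 0], [0, 0, 0, 0, 0, 0], [0, 0, -0.02, 0, 0, 0], [0, 0, -0.04, 0, 0, 0], [0, 0, -0.025, 0, 0, -0.1], [0.048, -0.03, 0, 0, 0, 0], [0.048, -0.03, 0, 0, 0, 0], [0.048, -0.03, 0, 0, 0, 0], [0, 0, 0.02, 0, 0, 0], [0, 0, 0, 0, 0, 0]],
], jaw=0.052)

```text
clock: 21.88
position: [0.4718, 0.2528, 0.0853]
ee_rot: [-0.061, 3.138, 0.002]
force: [1.1, 0.4, 0.6]
width: 0.567
gripper_force: 0.0
```

```bash
python3 cor.py .468 .257 .0135 92.2; python3 -c "
from h import *
w=grab('wrist');save(w,'k.png');P=cloud(w).reshape(-1,3)
for y in(.191,.257):
  q=P[(P[:,0]>.42)&(P[:,0]<.51)&(abs(P[:,1]-y)<.03)&(P[:,2]>.038)&(P[:,2]<.046)];print(q.min(0),q.max(0))"
```

```text
pos [0.4718 0.2528 0.0853] yaw 92.23 zax [ 0.0032  0.0016 -1.    ] clk 21.88
first turn [0.0015 0.0033 0.0006] then shift [0.0036 0.0044 0.0718]
[0.44251813 0.16108049 0.03803629] [0.50619064 0.22068514 0.04599084]
[0.44002659 0.22733644 0.03818097] [0.50612197 0.28625001 0.04599318]
```

Emit:
arm_command([
  [[0.003, 0.003, 0.03, 0, 0, 0], [0, 0, 0.03, 0, 0, 0], [0, 0, 0.011, 0, 0, 0], [0, 0, 0, 0, 0, 0]],
])

```text
clock: 22.42
position: [0.4694, 0.2562, 0.0138]
ee_rot: [-0.061, 3.138, 0.002]
force: [-0.2, 0.7, -0.4]
width: 0.567
gripper_force: 0.0
```

Emit:
arm_command([
  [[0, 0, 0, 0, 0, 0], [0, 0, 0, 0, 0, 0], [0, 0, 0, 0, 0, 0], [0, 0, 0, 0, 0, 0], [0, 0, 0, 0, 0, 0]],
], jaw=0.02)

```text
clock: 23.05
position: [0.4698, 0.2568, 0.0147]
ee_rot: [-0.062, 3.136, 0.005]
force: [-0.5, 1.0, 6.7]
width: 0.388
gripper_force: 40.0
```

Emit:
arm_command([
  [[0, 0, -0.01, 0, 0, 0], [0, 0, -0.015, 0, 0, 0], [0, 0, -0.01, 0, 0, 0], [0, 0, 0, 0, 0, 0], [0, 0, 0, 0, 0, 0], [0, 0, 0, 0, 0, 0]],
])

```text
clock: 23.8
position: [0.4685, 0.2557, 0.0482]
ee_rot: [-0.061, 3.139, 0.002]
force: [-0.3, -0.4, -5.8]
width: 0.387
gripper_force: 40.0
```

Emit:
arm_command([
  [[0, 0, 0, 0, 0, 0]],
])

```text
clock: 23.92
position: [0.4687, 0.2557, 0.0482]
ee_rot: [-0.062, 3.139, 0.002]
force: [-0.1, 0.1, -3.6]
width: 0.388
gripper_force: 40.0
```

Emit:
arm_command([
  [[0, 0, -0.025, 0, 0, 0], [0, 0, -0.025, 0, 0, 0], [-0.035, 0.006, 0, 0, 0, 0], [-0.035, 0.006, 0, 0, 0, 0], [-0.035, 0.006, 0, 0, 0, 0], [-0.035, 0.006, 0, 0, 0, 0], [0, 0, 0.02, 0, 0, 0.1], [0, 0, 0.03, 0, 0, 0], [0, 0, 0, 0, 0, 0]],
])

```text
clock: 25.05
position: [0.6056, 0.2842, 0.0462]
ee_rot: [-0.095, -3.138, 0.002]
force: [-0.4, -0.5, -4.1]
width: 0.387
gripper_force: 40.0
```

```bash
python3 cor.py .6073 .2847 .0205 86.5; python3 -c "
from h import *
P=cloud(grab('side')).reshape(-1,3);q=P[(P[:,0]>.55)&(P[:,0]<.67)&(P[:,1]>.31)&(P[:,1]<.40)&(P[:,2]>.04)&(P[:,2]<.052)];print(cv2.minAreaRect((q[:,:2]*1000).astype(np.float32)),np.median(q[:,2]));print(arm.observe()['force'])"
```

```text
pos [0.6056 0.2842 0.0462] yaw 86.53 zax [-0.0023 -0.0014 -1.    ] clk 25.05
first turn [-0.0015 -0.0022  0.0005] then shift [-0.0017  0.0006  0.0257]
((612.1940307617188, 348.3271789550781), (39.80008316040039, 53.63032150268555), 88.22203063964844) 0.0469403282817904
[ 5.82107328e-01  3.20489292e-03 -3.60035312e+00]
```

Emit:
arm_command([
  [[-0.001, 0, 0.012, 0, 0, 0], [0, 0, 0.008, 0, 0, 0], [0, 0, 0.004, 0, 0, 0], [0, 0, 0.002, 0, 0, 0], [0, 0, 0.002, 0, 0, 0], [0, 0, 0.001, 0, 0, 0], [0, 0, 0, 0, 0, 0], [0, 0, 0, 0, 0, 0]],
])

```text
clock: 26.1
position: [0.609, 0.2854, 0.0202]
ee_rot: [0.096, 3.137, 0.003]
force: [0.5, -0.6, -4.2]
width: 0.39
gripper_force: 40.0
```

Emit:
arm_command([
  [[0, 0, 0.001, 0, 0, 0], [0, 0, 0.001, 0, 0, 0], [0, 0, 0, 0, 0, 0], [0, 0, 0, 0, 0, 0]],
])

```text
clock: 26.6
position: [0.6091, 0.2854, 0.0197]
ee_rot: [0.096, 3.137, 0.003]
force: [-5.4, -2.2, 10.2]
width: 0.39
gripper_force: 40.0
```

Contact. I release, rise, and go over case 1 to confirm it is empty.

Emit:
arm_command([
  [[0, 0, 0, 0, 0, 0], [0, 0, 0, 0, 0, 0], [0, 0, -0.02, 0, 0, 0], [0, 0, -0.04, 0, 0, 0], [0, 0, -0.025, 0, 0, -0.1], [0.046, -0.033, 0, 0, 0, 0], [0.046, -0.033, 0, 0, 0, 0], [0.046, -0.033, 0, 0, 0, 0], [0, 0, 0.02, 0, 0, 0], [0, 0, 0, 0, 0, 0]],
], jaw=0.046)

```text
clock: 27.85
position: [0.4746, 0.1807, 0.0831]
ee_rot: [-0.061, 3.138, 0.002]
force: [0.5, 1.1, -0.8]
width: 0.502
gripper_force: 0.0
```

```bash
python3 cor.py .4715 .1912 .0145 92.2; python3 chk.py; python3 -c "
from h import *
P=cloud(grab('side')).reshape(-1,3)
for a,b in((.31,.4),(.24,.315)):
  q=P[(P[:,0]>.55)&(P[:,0]<.67)&(P[:,1]>a)&(P[:,1]<b)&(P[:,2]>.04)&(P[:,2]<.052)];print(cv2.minAreaRect((q[:,:2]*1000).astype(np.float32)),np.median(q[:,2]))"
```

```text
pos [0.4746 0.1807 0.0831] yaw 92.23 zax [ 0.003   0.0015 -1.    ] clk 27.85
first turn [0.0014 0.0031 0.0005] then shift [0.0026 0.0106 0.0686]
[0.4753 0.1813 0.0835] [-0.11  0.42  0.56] 27.9
0.013 0.035 65 (np.float64(0.5667), np.float64(0.5793), np.float64(0.0169))
0.035 0.04 0 
0.047 0.053 0 
((612.6312866210938, 350.28704833984375), (54.49294662475586, 41.7861328125), 0.8583459258079529) 0.047063541037756396
((607.6268920898438, 285.8760986328125), (41.67379379272461, 55.28641128540039), 83.67369842529297) 0.046735224311935886
```

Both cases stand in the tray. They weighed 4–5 N each, against at most 1.7 N for an empty one, and at least one case is empty, so case 1 must be it. It stays in its nest untouched. I retreat and make a final check.

Emit:
arm_command([
  [[0, 0, -0.04, 0, 0, 0], [0, 0, -0.04, 0, 0, 0], [0, 0, -0.02, 0, 0, 0], [0.02, 0.05, 0, 0, 0, 0], [0.02, 0.05, 0, 0, 0, 0], [0, 0, 0, 0, 0, 0], [0, 0, 0, 0, 0, 0]],
])

```text
clock: 28.82
position: [0.4311, 0.2793, 0.1831]
ee_rot: [-0.062, 3.137, 0.002]
force: [0.6, -0.1, -0.1]
width: 0.501
gripper_force: 0.0
```

```bash
python3 chk.py; python3 -c "
from h import *
i=grab('wrist');cv2.imwrite('pics/z.png',cv2.resize(i['pixels'],(800,600))[...,::-1])"
```

```text
[0.4314 0.2785 0.183 ] [ 0.36 -0.33  0.24] 28.88
0.013 0.035 81 (np.float64(0.4438), np.float64(0.4606), np.float64(0.022))
0.035 0.04 193 (np.float64(0.4517), np.float64(0.4856), np.float64(0.0368))
0.047 0.053 0
```

View pics/z.png

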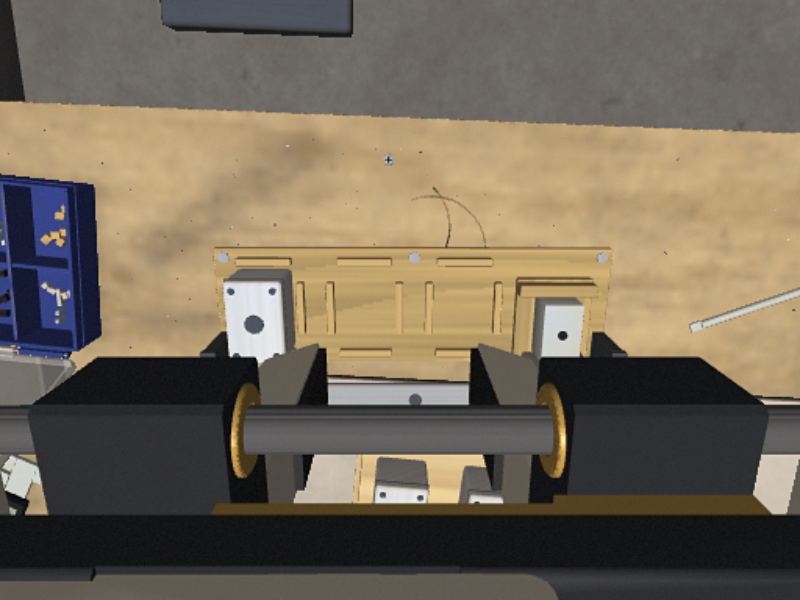

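The final view shows the block in its seat at (558,330), case 1 in its nest at (255,318), and two cases in the tray at (400,490) and (480,490).

```bash
python3 -c "
from cell import arm
print(arm.sign_off())"
```

```text
the job is handed in; nothing more can be done
None
```

I handed the job in at about 29 s: the bar is wedged open by the steel block, cases 3 and 2 (filled, about 4 to 5 N each) stand in the tray, and case 1 is still in its nest, taken as empty because at least one had to be and not lifted.

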